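# Lay the rolling sample ware in its cradle tray

## Robot

A 6-joint arm with a two-finger parallel gripper is mounted at the origin on the work surface. World frame = base frame: x ahead of the robot, y to its left, z up, the work surface at z = 0. Lengths are in m, angles in degrees, forces in N, time in s.
With the tool pointing down it reaches from about 0.4 to 0.825 m from the base axis. Payload 7 kg.
Tool frame: the origin (TCP) lies midway between the tips of the shut fingers; the grasp point (between the pads) lies 19 mm behind it; z points along the fingers, y is the line along which they close (so a half turn about z gives the same grasp; the last joint's range is limited). The gripper opens to 88 mm and grips with 3 to 60 N. Pads are 19 mm wide; open, the fingers measure 130 mm over their backs; the gripper's body (78 mm by 193 mm) begins 47 mm behind the grasp point.
Start: joints at [16.507, 20.546, 0.682, 0, -70.136, -16.507], TCP at [0.675, -0, 0.227] pointing down, gripper open.
Joint ranges: [-176.03, 176.03], [-82.01, 121.73], [-58.28, 71.71], [-173.87, 95.51], [-174.79, -0.11], [-173.66, 173.66]. Speed limits (degrees/s): [136.94, 136.94, 172.46, 180, 180, 180].

## Interface

Orientations are given as [roll, pitch, yaw] about the fixed x, y, z axes, in that order (R = Rz(yaw) Ry(pitch) Rx(roll)).
In Python, from plant import ctrl gives the robot as it stands. The module is installed in compiled form; this text tells all that it offers.
- The arm moves only by the tool play_rows, never from a script. Its argument "commands" is a list that holds one entry, the list of rows, each a list of 7 numbers: the turn, a rotation vector about the tool's x, y, z in rad, then the shift along the tool's x, y, z in cm, then the finger opening in cm, from 0 to 8.76. In form: [[[ax, ay, az, x, y, z, grip], ...]]. A call has 1 to 8 rows; each row is the pose to reach, as a shift and turn from the pose commanded when the call began, along the tool's axes at that moment; what a row does not reach only later rows make up. A row lasts 1/12 s, in which the tool goes at most 41.7 mm and 7.16 degrees, less where a joint would pass 70% of its speed; a pose out of reach is approached as far as the arm can. A call with a gripper value outside its range is refused whole. The fingers move at their own pace and stop on an object; the grip force is fixed at half the most. Time passes only in rows, so rows that repeat a pose let the fingers close. It gives the time, the measured TCP pose, the force, the opening and the grip force at its end, in the units of the state.
- ctrl.get_obs(): the state, without advancing time (a new reading comes with each control period).
- ctrl.snapshot(name): name is "scene" or "side" or "wrist"; returns a dict with "color" (384x512x3 uint8, red, green, blue), "camera_matrix" (3x3 intrinsics, pixels), "origin" and "rotation" of the camera in the world; the wrist camera has in their place "hand_eye" (4x4, takes a point from camera to tool coordinates, whose origin is the TCP and whose axes are the flange's). Camera axes: x right, y down, z forward; pixel columns grow to the right and rows downward; lengths in m; the calibration is good to about 2 mm. A picture is of the moment at which its call begins: read the wrist's pose just before it. There is no depth.
- ctrl.close_job(): hands the job in; it is judged then, once.
Trained networks look in a picture, given as the dict that the camera call returned (one of the last four; its "shot" number tells which), for a name from the list of things; names that differ only in an ending like _2 or _b are one class to them, and where a whole thing is asked for, a point or a joint stands for the part that bears it (a point fixed in the world has none). Each returns a list of dicts, best first, with "conf" (0 to 1); they miss things now and then, are a little off and sometimes report something else, mostly with a low value. They report only what shows in the picture. A call takes as long as a camera call.
- ctrl.find_in(picture, name): "bbox" ([left, top, width, height] in pixels, round what is visible of it).
The state is a dict: "clock": time; "joint_pos": joint angles; "qvel": joint speeds; "tau": joint torques, N m; "tool_pos": TCP position; "orientation": TCP orientation; "force": force on the tool from outside, world axes, zero at the start; "moment": the same for the moment, N m; "opening": finger opening in m; "gripper_force": force on a finger pad.
Only numpy, scipy, OpenCV 4.12 (cv2) and the standard library are available. Lean on these libraries where they do the work, as an engineer would, in place of code of your own. Each camera call takes 0.05 s, during which the arm holds its last target. There are 200 camera calls.

## Task

Lay the two loose sample bottles and the slim tube in the grey cradle tray so that none can roll, each fully down in the hollow of its own size and with its cap pointing away from the tray's raised wall; the tube has been left in the large bottle's hollow and must go into the slim one. Set them down rather than dropping them, and leave everything else on the bench where it is.

Things in the scene. Friction and masses are not known exactly. Their poses are not given: they have to be found in the camera images.
- tray: grey plastic cradle tray fixed to the bench, 146 (its x) x 224 (its y), top 24 above the bench, origin on the bench near its middle. A wall along its -x edge (robot's side) is 6 thick and 52 high; caps must point to +x. Three shallow hollows run along x, centred on x = 0. A finger channel 46 wide (x -23 to 23, floor 6 above the bench) crosses them all along y, for fingers beside an item's middle
- hollow_large (a point): where the large bottle's origin lies when seated, 44 above the bench; tray x = 0, y = -66. The hollow is round-bottomed, 10 deep, 120 long, 32 in radius
- hollow_medium (a point): where the medium bottle's origin lies when seated, 37 above the bench; tray x = 0, y = +14. The hollow is round-bottomed, 9 deep, 92 long, 24 in radius
- hollow_slim (a point): where the tube's origin lies when seated, 32 above the bench; tray x = 0, y = +82. The hollow is round-bottomed, 8 deep, 112 long, 18 in radius
- large_bottle: white round bottle with a narrower blue cap, lying on its side on the bench and free to roll; body 60 diameter, 112 long; cap and neck 40 diameter, 30 long; 0.2 to 0.4 kg. Its x axis is the bottle's axis and points to the cap; origin on the axis at the middle of the body (y and z turn as it rolls)
- large_bottle_cap (a point): outer end of its cap, on the axis, 86 from the origin
- medium_bottle: the like, smaller: body 44 diameter, 84 long; cap and neck 32 diameter, 26 long; 0.09 to 0.19 kg; lies on the bench. Axes and origin as for the large bottle
- medium_bottle_cap (a point): outer end of its cap, on the axis, 68 from the origin
- tube: white sample tube, 32 diameter, 104 long, with a flush blue cap at its +x end and a conical tip at the other; about 0.06 kg; starts lying in the tray's large hollow. x axis along the tube to the cap; origin on the axis at the middle
- tube_cap (a point): outer end of its cap, on the axis, 52 from the origin
- beaker: glass beaker, upright, 72 wide at its rim, 85 high; origin at its underside's centre
- jar: low white jar with a blue lid, upright, 70 wide, 54 high; origin at its underside's centre
- mortar: white ceramic mortar bowl, 100 wide, 45 high, beyond the tray; origin at its underside's centre
- marker: white marker pen with a black tip lying flat, 147 x 13 x 11, along its x; origin on its underside near its middle
- wash_bottle: white bottle with a red cap, upright, 68 wide, 160 high, at the far side; origin at its underside's centre
- flask: conical glass flask with a white stopper, upright, 56 wide at its base, 92 high, amid the beaker, jar and bottles; origin at its underside's centre
- scissors: scissors lying flat, 160 long along their x, 11 high; origin near the pivot

How it is judged:
By the outcome, as a careful person would: the job done as asked, in the order asked, and still so for the second after the job is handed in, with the robot touching nothing.
It also fails if it takes over 66 s, if anything falls off the work surface, if the arm or the gripper's body presses on something with over 40 N, if the wrist force passes 120 N, or if a joint passes its speed limit or range.

## Working session

There is one attempt and no reset: what is moved stays moved. The work goes in short steps, Python scripts to look and compute and a tool call to move; the robot and the scene stay as the last step left them, time stands still between calls to the robot, and variables do not carry over. Pictures are saved under pics/ and viewed, at most 10 in all, crops included, and the job is handed in when it is done.

Besides the shell and the picture viewer there is one more tool, called after "Emit:" as name(argument=value, ...) on one line, values as JSON. play_rows: Moves the arm, as the interface text tells. Its arguments: {"type":"object","properties":{"commands":{"type":"array","items":{"type":"array","items":{"type":"array","items":{"type":"number"}}}}},"required":["commands"]}

```bash
mkdir -p pics; cat > h.py <<'E'
import numpy as np, cv2
from scipy.spatial.transform import Rotation as R
from plant import ctrl
def cam(s,obs=None):
    K=np.array(s["camera_matrix"])
    if "hand_eye" in s:
        T=np.eye(4);T[:3,:3]=R.from_euler('xyz',obs["orientation"],degrees=True).as_matrix();T[:3,3]=obs["tool_pos"]
        M=T@np.array(s["hand_eye"]);return K,M[:3,3],M[:3,:3]
    return K,np.array(s["origin"]),np.array(s["rotation"])
def back(c,u,v,z):
    K,o,r=c;d=r@np.linalg.solve(K,[u,v,1]);return o+d*(z-o[2])/d[2]
def proj(c,p):
    K,o,r=c;q=K@(r.T@(np.array(p)-o));return q[:2]/q[2]
def save(n,s): cv2.imwrite(f"pics/{n}.png",cv2.cvtColor(s["color"],cv2.COLOR_RGB2BGR))
E
python3 - <<'E'
from h import *
np.set_printoptions(precision=3,suppress=True)
o=ctrl.get_obs();print(o)
ims=[]
for n in ["scene","side","wrist"]:
    o=ctrl.get_obs();s=ctrl.snapshot(n);save(n+"0",s);c=cam(s,o);print(n,c[1],c[2].tolist(),c[0].tolist())
    for t in ["tray","large_bottle","medium_bottle","tube","large_bottle_cap","medium_bottle_cap","tube_cap","beaker","jar","flask","marker","scissors","wash_bottle","mortar"]:
        print(t,[(np.round(d["bbox"]).tolist(),round(d["conf"],2)) for d in ctrl.find_in(s,t)[:2]])
print(ctrl.get_obs()["clock"])
E
```

```text
{'clock': 0.0, 'joint_pos': array([ 16.504,  20.591,   0.636,  -0.021, -70.134, -16.508]), 'qvel': array([-0.054, -0.006, -0.024, -0.052, -0.014,  0.022]), 'tau': array([ -0.001, -58.273,  29.306,   6.997,   0.007,  -0.   ]), 'tool_pos': array([ 0.675, -0.   ,  0.226]), 'orientation': array([179.909,  -0.006, -90.011]), 'force': array([-0.399, -0.408, -0.057]), 'moment': array([-0.021, -0.022, -0.019]), 'gripper_force': 0.0, 'opening': 0.0876620644470126}
scene [ 0.894 -0.481  0.922] [-146.26825538937817, -0.7433074881250344, 34.87478025636719] [[417.62631247165666, 0.0, 258.08162390223066], [0.0, 417.62631247165666, 189.61969268492166], [0.0, 0.0, 1.0]]
tray [([250.0, 130.0, 63.0, 52.0], 0.62)]
large_bottle [([167.0, 263.0, 32.0, 74.0], 0.58), ([302.0, 234.0, 31.0, 47.0], 0.4)]
medium_bottle [([217.0, 214.0, 37.0, 42.0], 0.73)]
tube [([269.0, 145.0, 35.0, 25.0], 0.64), ([346.0, 166.0, 36.0, 35.0], 0.16)]
large_bottle_cap [([170.0, 265.0, 28.0, 72.0], 0.78), ([258.0, 82.0, 27.0, 17.0], 0.38)]
medium_bottle_cap [([214.0, 213.0, 40.0, 45.0], 0.61)]
tube_cap [([268.0, 148.0, 37.0, 20.0]
[... 1718 characters left out ...]
0]]
tray [([285.0, 219.0, 110.0, 103.0], 0.91)]
large_bottle []
medium_bottle [([281.0, 28.0, 101.0, 64.0], 0.89), ([83.0, 63.0, 111.0, 75.0], 0.31)]
tube [([300.0, 256.0, 26.0, 11.0], 0.8)]
large_bottle_cap []
medium_bottle_cap [([280.0, 31.0, 98.0, 60.0], 0.87), ([82.0, 67.0, 109.0, 71.0], 0.49)]
tube_cap [([298.0, 254.0, 31.0, 11.0], 0.76)]
beaker []
jar [([441.0, 17.0, 70.0, 72.0], 0.76), ([220.0, 154.0, 48.0, 90.0], 0.29)]
flask [([221.0, 154.0, 48.0, 89.0], 0.62)]
marker [([222.0, 150.0, 45.0, 94.0], 0.73), ([283.0, 219.0, 111.0, 102.0], 0.3)]
scissors []
wash_bottle [([83.0, 64.0, 109.0, 75.0], 0.94)]
mortar [([160.0, 261.0, 61.0, 63.0], 0.62), ([222.0, 155.0, 48.0, 91.0], 0.44)]
2.25
```

View pics/scene0.png

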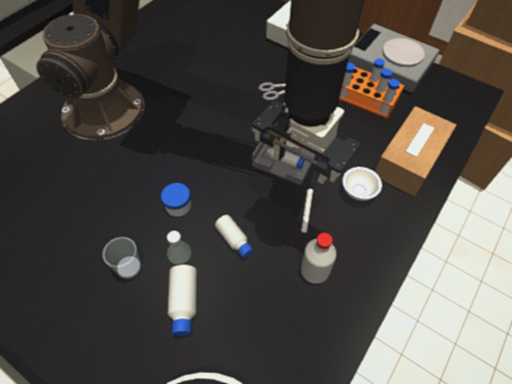

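View pics/side0.png

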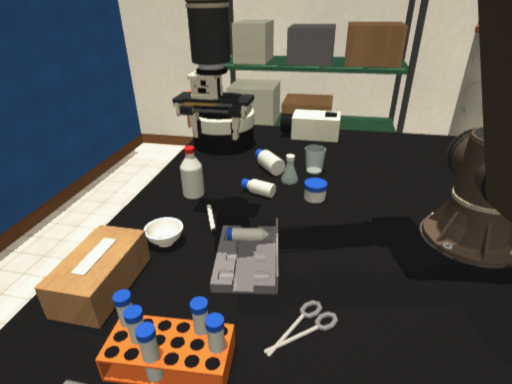

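View pics/wrist0.png

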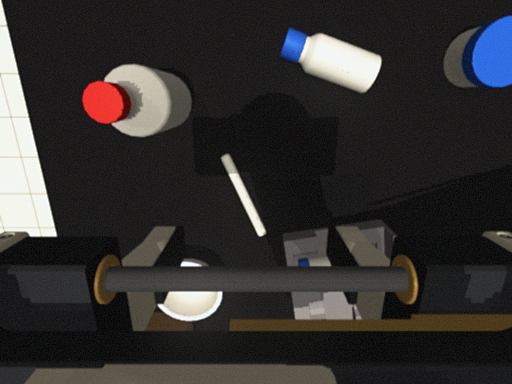

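The scene view shows the large bottle at about (182,300) with its cap end at the bottom, next to the flask (178,247) and beaker (122,258). The medium bottle is at (233,236) with its cap at the lower right. In the side view the tray is at (245,258), with the tube in its far hollow (245,234) and the cap to the left (+x).

```bash
cat >> h.py <<'E'
_cam=cam
def cam(s,obs=None):
    if "hand_eye" in s: return _cam(s,obs)
    r=np.array(s["rotation"],float)
    if r.ndim==1: r=R.from_euler('xyz',r,degrees=True).as_matrix()
    return np.array(s["camera_matrix"]),np.array(s["origin"]),r
from scipy.optimize import minimize
def prism(c,pts,m):
    q=np.array([proj(c,p) for p in pts],np.float32)
    cv2.fillConvexPoly(m,cv2.convexHull(np.round(q*16).astype(np.int32)),1,shift=4)
def bottle(c,p,z,segs):
    m=np.zeros((384,512),np.uint8);a=np.array([np.cos(p[2]),np.sin(p[2]),0]);n=np.array([-a[1],a[0],0])
    o=np.array([p[0],p[1],z]);t=np.linspace(0,2*np.pi,40)
    for x0,x1,r in segs:
        prism(c,[o+a*x+n*r*np.cos(k)+np.array([0,0,r*np.sin(k)]) for x in(x0,x1) for k in t],m)
    return m
def tray(c,p,z=0):
    m=np.zeros((384,512),np.uint8);A=R.from_euler('z',p[2]).as_matrix();o=np.array([p[0],p[1],0])
    for x0,x1,h in((-.073,.073,.024),(-.073,-.067,.052)):
        prism(c,[o+A@[x,y,k] for x in(x0,x1) for y in(-.112,.112) for k in(0,h)],m)
    return m
LB=[(-.056,.056,.03),(.056,.086,.02)];MB=[(-.042,.042,.022),(.042,.068,.016)]
def fit(views,model,p0):  # views: (cam,mask)
    def cost(p):
        s=0
        for c,m in views:
            g=cv2.GaussianBlur(model(c,p).astype(np.float32),(0,0),1.);h=cv2.GaussianBlur(m.astype(np.float32),(0,0),1.)
            s+=np.abs(g-h).sum()/m.sum()
        return s
    best=None
    for d in(-.2,0,.2):
        p=np.array(p0)+[0,0,d]
        S=np.array([p]+[p+v for v in np.diag([.02,.02,.2])])
        r=minimize(cost,p,method='Nelder-Mead',options=dict(initial_simplex=S,maxiter=250,xatol=1e-4,fatol=1e-4))
        if best is None or r.fun<best.fun: best=r
    return best.x,best.fun
def mask(s,box,th,blue=True):
    im=s["color"].astype(int);m=(im.max(2)>th).astype(np.uint8)
    b=np.zeros_like(m);x,y,w,h=box;b[y:y+h,x:x+w]=m[y:y+h,x:x+w]
    n,l,st,_=cv2.connectedComponentsWithStats(b);return (l==1+st[1:,4].argmax()).astype(np.uint8)
E
python3 - <<'E'
from h import *
np.set_printoptions(precision=4,suppress=True)
o=ctrl.get_obs();S={n:ctrl.snapshot(n) for n in["scene","side","wrist"]};C={n:cam(S[n],o) for n in S}
sc,sd,wr=C["scene"],C["side"],C["wrist"]
print(back(sc,182,315,.03),back(sd,270,162,.03),back(sc,233,236,.022),back(wr,335,60,.022))
p=back(sc,182,300,.03);q=back(sc,182,335,.03);L0=[p[0],p[1],np.arctan2(*(q-p)[1::-1])]
p=back(sc,230,232,.02);q=back(sc,247,254,.02);M0=[p[0],p[1],np.arctan2(*(q-p)[1::-1])]
print("init",L0,M0)
def M(n,box,th): m=mask(S[n],box,th);print(n,m.sum(),cv2.boundingRect(m));return (C[n],m)
lv=[M("scene",[155,264,55,80],60),M("side",[250,146,36,30],90)]
mv=[M("scene",[208,208,50,55],60),M("side",[236,174,42,27],60),M("wrist",[270,15,130,90],60)]
for i in range(2): print("L",fit(lv[i:i+1],lambda c,p:bottle(c,p,.03,LB),L0))
L=fit(lv,lambda c,p:bottle(c,p,.03,LB),L0);print("Lboth",L)
for i in range(3): print("M",fit(mv[i:i+1],lambda c,p:bottle(c,p,.022,MB),M0))
Mm=fit(mv,lambda c,p:bottle(c,p,.022,MB),M0);print("Mall",Mm)
p=back(sd,247,255,.02);T0=[p[0],p[1],0.0]
t=M("side",[200,212,84,90],45);T=fit([t],tray,T0);print("T",T0,T)
for n,(u,v),z,cc in [("jar",(176,190),.054,sc),("flask",(174,237),.092,sc),("beaker",(121,249),.085,sc),("wash",(324,240),.16,sc),("flask",(291,157),.092,sd),("beaker",(315,151),.085,sd),("mortar",(164,230),.045,sd),("jar",(315,185),.054,sd)]: print(n,back(cc,u,v,z))
# overlay
out=[]
for n in["scene","side"]:
    im=S[n]["color"][:,:,::-1].copy()
    for m in(bottle(C[n],L[0],.03,LB),bottle(C[n],Mm[0],.022,MB),tray(C[n],T[0])):
        cv2.drawContours(im,cv2.findContours(m,0,2)[0],-1,(0,255,0),1)
    x,y,w,h=(150,100,190,250) if n=="scene" else (180,130,160,180)
    out.append(cv2.resize(im[y:y+h,x:x+w],(400,560)))
cv2.imwrite("pics/ov.png",np.hstack(out))
E
```

```text
[ 0.6141 -0.3442  0.03  ] [ 0.5812 -0.2973  0.03  ] [ 0.5872 -0.1272  0.022 ] [ 0.5822 -0.1257  0.022 ]
init [np.float64(0.5927317635971856), np.float64(-0.31930049513730274), np.float64(-0.8614841552248781)] [np.float64(0.5740317057966744), np.float64(-0.12186371276251112), np.float64(-0.3338367227605271)]
scene 1884 (167, 264, 30, 72)
side 523 (255, 148, 31, 28)
scene 863 (214, 214, 40, 44)
side 497 (240, 177, 36, 21)
wrist 3891 (280, 27, 102, 66)
L (array([ 0.5818, -0.3073, -0.8793]), np.float64(0.032101380091057716))
L (array([ 0.5815, -0.3058, -0.9373]), np.float64(0.09696537404397705))
Lboth (array([ 0.5822, -0.3067, -0.893 ]), np.float64(0.14880130611089099))
M (array([ 0.577 , -0.1214, -0.3165]), np.float64(0.029925320957930865))
M (array([ 0.5801, -0.1206, -0.3361]), np.float64(0.060272239823216646))
M (array([ 0.5784, -0.1233, -0.3227]), np.float64(0.03855050115651504))
Mall (array([ 0.5773, -0.1221, -0.3225]), np.float64(0.20212421770417568))
side 4410 (209, 217, 71, 78)
T [np.float64(0.5440972611791108), np.float64(0.21806058438842912), 0.0] (array([0.546 , 0.2119, 0.158 ]), np.float64(0.012872115500659899))
jar [ 0.4055 -0.1189  0.054 ]
flask [ 0.5059 -0.2321  0.092 ]
beaker [ 0.4276 -0.319   0.085 ]
wash [ 0.7907 -0.082   0.16  ]
flask [ 0.4978 -0.2119  0.092 ]
beaker [ 0.4266 -0.2933  0.085 ]
mortar [0.7634 0.1931 0.045 ]
jar [ 0.4106 -0.1046  0.054 ]
```

View pics/ov.png

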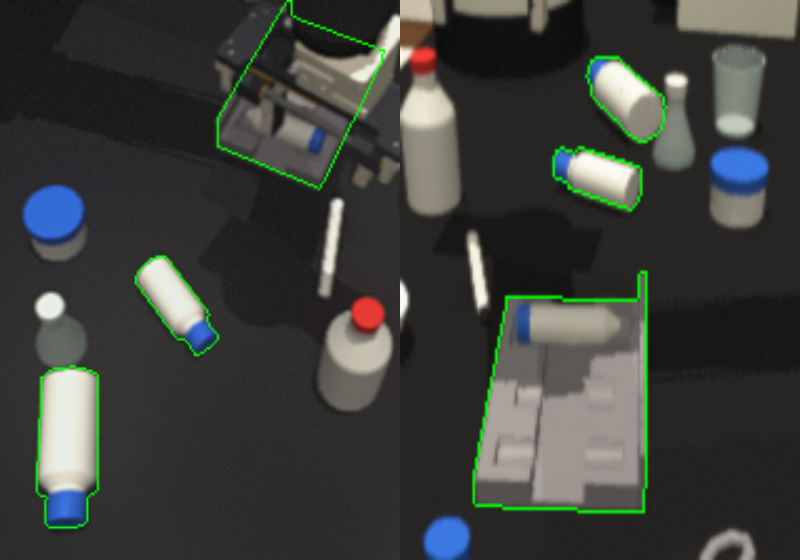

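The overlay matches: both bottle outlines and the tray outline sit on the image edges. The tray is at about (0.546, 0.212), yaw 9°. Next I move above the tube and turn the tool to the tray's yaw.

Emit:
play_rows(commands=[[[0, 0, -1.0, -14.7, 11.9, 9.0, 8.0], [0, 0, -1.0, -14.7, 11.9, 9.0, 8.0], [0, 0, -1.0, -14.7, 11.9, 9.0, 8.0], [0, 0, -1.0, -14.7, 11.9, 9.0, 8.0], [0, 0, -1.0, -14.7, 11.9, 9.0, 8.0], [0, 0, -1.0, -14.7, 11.9, 9.0, 8.0], [0, 0, -1.0, -14.7, 11.9, 9.0, 8.0], [0, 0, -1.0, -14.7, 11.9, 9.0, 8.0]]])

```text
clock: 3.07
tool_pos: [0.5554, 0.1479, 0.1365]
orientation: [180.0, -0.0, -32.2]
force: [0.6, -0.3, -0.7]
opening: 0.0802
gripper_force: 0.0
```

Emit:
play_rows(commands=[[[0, 0, -0.729, 0, 0, 0, 8.0], [0, 0, -0.729, 0, 0, 0, 8.0], [0, 0, -0.729, 0, 0, 0, 8.0], [0, 0, -0.729, 0, 0, 0, 8.0], [0, 0, -0.729, 0, 0, 0, 8.0], [0, 0, -0.729, 0, 0, 0, 8.0], [0, 0, -0.729, 0, 0, 0, 6.0], [0, 0, -0.729, 0, 0, 0, 6.0]]])

```text
clock: 3.73
tool_pos: [0.556, 0.147, 0.1366]
orientation: [-180.0, -0.0, 8.9]
force: [0.5, -0.5, -0.1]
opening: 0.072
gripper_force: 0.0
```

```bash
cat >> h.py <<'E'
def go(o,xyz,yaw):
    "tool-axis turn/shift (rad, cm) from measured pose to target pointing down"
    A=R.from_euler('xyz',o["orientation"],degrees=True);B=R.from_euler('xyz',[180,0,yaw],degrees=True)
    return np.round(np.r_[(A.inv()*B).as_rotvec(),A.inv().apply(np.array(xyz)-o["tool_pos"])*100],3)
TU=[(-.030,.052,.016)]
E
python3 - <<'E'
from h import *
np.set_printoptions(precision=4,suppress=True)
o=ctrl.get_obs();W=ctrl.snapshot("wrist");S=ctrl.snapshot("scene");D=ctrl.snapshot("side");print(o["tool_pos"],o["orientation"],o["clock"])
cw,cs,cd=cam(W,o),cam(S),cam(D)
for n,s in(("w",W),("sc",S),("sd",D)): print(n,[(np.round(d["bbox"]).tolist(),round(d["conf"],2)) for t in("tray","tube") for d in ctrl.find_in(s,t)[:1]])
T=[.546,.2119,.158];out=[]
for s,c in((W,cw),(D,cd)):
    im=s["color"][:,:,::-1].copy()
    m=np.zeros((384,512),np.uint8);A=R.from_euler('z',T[2]).as_matrix();oo=np.array([T[0],T[1],0])
    for pts in([(-.073,-.112,.024),(.073,-.112,.024),(.073,.112,.024),(-.073,.112,.024)],[(-.023,-.112,.006),(.023,-.112,.006),(.023,.112,.006),(-.023,.112,.006)],[(-.067,-.112,.052),(-.067,.112,.052)],[(-.052,-.066,.03),(.052,-.066,.03)]):
        q=np.array([proj(c,oo+A@np.array(p)) for p in pts]).astype(int);cv2.polylines(im,[q],True,(0,255,0),1)
    out.append(im if s is W else cv2.resize(im[190:310,180:300],(384,384)))
cv2.imwrite("pics/ov2.png",cv2.resize(np.hstack(out),(800,343)))
E
```

```text
[0.556  0.147  0.1366] [-179.9975   -0.0052    8.8688] 3.7333
w [([296.0, 32.0, 159.0, 54.0], 0.17), ([246.0, 126.0, 32.0, 105.0], 0.89)]
sc [([270.0, 146.0, 36.0, 24.0], 0.94)]
sd [([210.0, 218.0, 72.0, 78.0], 0.81), ([223.0, 228.0, 43.0, 13.0], 0.98)]
```

View pics/ov2.png

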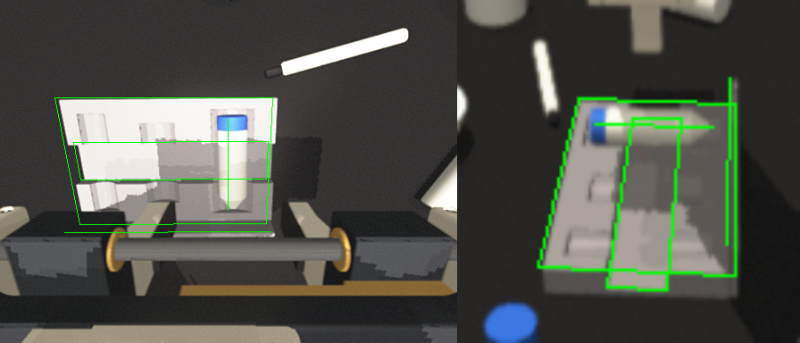

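The wrist view shows the tube in the right-hand hollow of the tray, with the cap at (232,122) in the reduced image. My tray outline is about 3–5 px off at the right edge, so I'll refine it before descending.

```bash
python3 - <<'E'
from h import *
np.set_printoptions(precision=4,suppress=True)
o=ctrl.get_obs();W=ctrl.snapshot("wrist");D=ctrl.snapshot("side")
cw,cd=cam(W,o),cam(D);save("w2",W)
m=mask(W,[40,90,285,140],55);print(m.sum(),cv2.boundingRect(m))
cut=lambda m:(lambda k:(k.__setitem__((slice(225,None),slice(None)),0),k)[1])(m.copy())
md=mask(D,[200,212,84,90],45)
T0=[.546,.2119,.158]
def model(c,p):
    t=tray(c,p); return cut(t) if c is cw else t
vw,vd=(cw,cut(m)),(cd,md)
for v in([vw],[vd],[vw,vd]): print("T",fit(v,model,T0))
im=W["color"].astype(int);tm=np.zeros((384,512),np.uint8)
tm[110:236,238:284]=(im.max(2)>0)[110:236,238:284]
hsv=cv2.cvtColor(W["color"],cv2.COLOR_RGB2HSV)
b=((hsv[:,:,0]>100)&(hsv[:,:,0]<125)&(hsv[:,:,1]>120)&(hsv[:,:,2]>80)).astype(np.uint8);b[:100]=0;b[240:]=0
print("cap",cv2.boundingRect(b),b.sum(),back(cw,*cv2.minAreaRect(cv2.findNonZero(b))[0],.040), "bbox",ctrl.find_in(W,"tube")[0])
for T in([.546,.2119,.158],):
  A=R.from_euler('z',T[2]).as_matrix()
  for x in(-.052,.052): print(proj(cw,np.array([T[0],T[1],0])+A@[x,-.066,.03]))
E
```

```text
31120 (65, 90, 260, 140)
T (array([0.5563, 0.2046, 0.2536]), np.float64(0.09106487559796173))
T (array([0.5465, 0.2117, 0.1614]), np.float64(0.013456877287443693))
T (array([0.5467, 0.2103, 0.1623]), np.float64(0.17177827917911762))
cap (243, 129, 34, 17) 514 [0.6061 0.1511 0.04  ] bbox {'bbox': [245.6, 126.8, 31.3, 105.3], 'conf': 0.55}
[255.5993 235.3727]
[255.5453 133.1312]
```

View pics/w2.png

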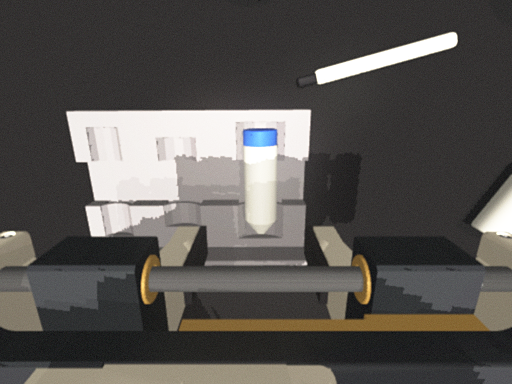

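The picture shows the tray's +x top edge running from (69,112) to (310,110), with the tube upright at column 260. I'll back-project those points.

```bash
python3 - <<'E'
from h import *
np.set_printoptions(precision=4,suppress=True)
o=ctrl.get_obs();W=ctrl.snapshot("wrist");c=cam(W,o)
L=back(c,70,111.5,.024);Rr=back(c,310.5,110,.024);print(L,Rr,np.linalg.norm(L-Rr))
d=(L-Rr);yaw=np.arctan2(d[1],d[0])-np.pi/2;mid=(L+Rr)/2;a=np.array([np.cos(yaw),np.sin(yaw),0])
print("T wrist",mid-.073*a,yaw,np.degrees(yaw))
T=[.5463,.2110,.160];A=R.from_euler('z',T[2]).as_matrix()
for y in(-.066,.014,.082): print(np.array([T[0],T[1],0])+A@[0,y,0])
# tube axis from silhouette: cols 245.. 277 at rows ~170
print("tube cap",back(c,260.5,128,.046),"mid",back(c,260.7,180,.030), "tip", back(c,261,236,.03))
print(go(o,[.5568,.1465,.011],9.2))
E
```

```text
[0.5997 0.326  0.024 ] [0.6357 0.1083 0.024 ] 0.220606068815901
T wrist [0.5457 0.2053 0.024 ] 0.16371331121512256 9.380081782738289
[0.5568 0.1458 0.    ]
[0.5441 0.2248 0.    ]
[0.5332 0.292  0.    ]
tube cap [0.6146 0.1517 0.046 ] mid [0.5644 0.143  0.03  ] tip [0.5052 0.1329 0.03  ]
[-0.     0.    -0.003  0.073  0.059 12.556]
```

Emit:
play_rows(commands=[[[0, 0, -0.005, 0.26, 0.24, 4, 6.0], [0, 0, -0.005, 0.26, 0.24, 8, 6.0], [0, 0, -0.005, 0.26, 0.24, 10, 6.0], [0, 0, -0.005, 0.26, 0.24, 11.5, 6.0], [0, 0, -0.005, 0.26, 0.24, 12.2, 6.0], [0, 0, -0.005, 0.26, 0.24, 12.5, 6.0], [0, 0, -0.005, 0.26, 0.24, 12.5, 4.0], [0, 0, -0.005, 0.26, 0.24, 12.5, 3.4]]])

```text
clock: 5.05
tool_pos: [0.5596, 0.1454, 0.0125]
orientation: [-180.0, -0.1, 9.4]
force: [-0.1, 0.5, -0.4]
opening: 0.0515
gripper_force: 0.0
```

Emit:
play_rows(commands=[[[0, 0, 0, 0, 0, 0, 3.0], [0, 0, 0, 0, 0, 0, 2.5], [0, 0, 0, 0, 0, 0, 2.5], [0, 0, 0, 0, 0, 0, 2.5], [0, 0, 0, 0, 0, 0, 2.5], [0, 0, 0, 0, 0, 0, 2.5], [0, 0, 0, 0, 0, 0, 2.5], [0, 0, 0, 0, 0, 0, 2.5]]])

```text
clock: 5.72
tool_pos: [0.5594, 0.1453, 0.0123]
orientation: [-180.0, -0.1, 9.4]
force: [-1.4, 0.1, 6.5]
opening: 0.0313
gripper_force: 30.0
```

Emit:
play_rows(commands=[[[0, 0, 0, 0, 0, -0.8, 2.5], [0, 0, 0, 0, 0, -2.5, 2.5], [0, 0, 0, 0, 0, -6, 2.5], [0, 0, 0, 0, -3, -9, 2.5], [0, 0, 0, 0, -7, -9, 2.5], [0, 0, 0, 0, -11, -9, 2.5], [0, 0, 0, 0, -14.8, -9, 2.5], [0, 0, 0, 0, -14.8, -9, 2.5]]])

```text
clock: 6.38
tool_pos: [0.5346, 0.2968, 0.1025]
orientation: [-179.9, -0.1, 9.6]
force: [1.2, -0.7, -0.0]
opening: 0.0313
gripper_force: 30.0
```

```bash
python3 - <<'E'
from h import *
np.set_printoptions(precision=4,suppress=True)
o=ctrl.get_obs();W=ctrl.snapshot("wrist");D=ctrl.snapshot("side");S=ctrl.snapshot("scene");print(o["tool_pos"],o["orientation"],o["clock"],o["opening"])
z=o["tool_pos"][2]+.019;yaw=np.radians(o["orientation"][2]);a=np.array([np.cos(yaw),np.sin(yaw),0]);out=[]
for n,s in(("w",W),("d",D),("s",S)):
    c=cam(s,o);save("t3"+n,s)
    f=ctrl.find_in(s,"tube")[:1];print(n,f)
    im=s["color"][:,:,::-1].copy()
    for off in(-.003,.003):
        m=bottle(c,[*(o["tool_pos"]+a*off)[:2],yaw],z,TU);cv2.drawContours(im,cv2.findContours(m,0,2)[0],-1,(0,255*(off>0),255*(off<0)),1)
    u,v=proj(c,[*o["tool_pos"][:2],z]).astype(int);h=80 if n!="w" else 110
    u=min(max(u,h),511-h);v=min(max(v,h),383-h)
    out.append(cv2.resize(im[v-h:v+h,u-h:u+h],(266,266),interpolation=cv2.INTER_CUBIC) if n!="w" else cv2.resize(im[v-h:v+h,u-h:u+h],(266,266)))
cv2.imwrite("pics/ov3.png",np.hstack(out))
E
```

```text
[0.5346 0.2968 0.1025] [-179.903    -0.1339    9.576 ] 6.3833 0.031284129023600886
w [{'bbox': [225.2, 156.2, 60.3, 161.7], 'conf': 0.62}]
d [{'bbox': [218.9, 235.2, 48.6, 16.1], 'conf': 0.42}]
s [{'bbox': [219.3, 212.1, 34.1, 45.5], 'conf': 0.5}]
```

View pics/ov3.png

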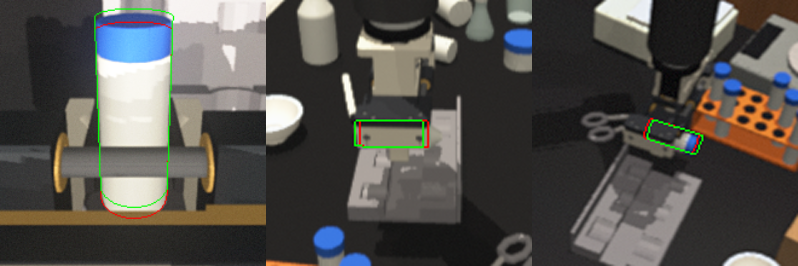

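In the wrist view the held tube lies about 3 mm behind the TCP along its axis (the red outline). The scene view now shows most of the tray clear, so I'll fit it there.

```bash
python3 - <<'E'
from h import *
np.set_printoptions(precision=4,suppress=True)
o=ctrl.get_obs();print(o["tool_pos"],o["orientation"])
S=ctrl.snapshot("scene");D=ctrl.snapshot("side");c=cam(S);cd=cam(D)
u,v=proj(c,[*o["tool_pos"][:2],.12]);print(u,v)
r0=int(v+14);print("cut row",r0)
for th in(35,45,60):
    m=mask(S,[200,r0,130,384-r0],th)
    def model(cc,p):
        t=tray(cc,p)
        t[:r0]=0; return t
    p,f=fit([(c,m)],model,[.546,.21,.16]);print(th,m.sum(),cv2.boundingRect(m),p,f)
im=S["color"][:,:,::-1].copy()
for q,col in((p,(0,255,0)),([.546,.2119,.158],(0,0,255))): cv2.drawContours(im,cv2.findContours(tray(c,q),0,2)[0],-1,col,1)
x,y=int(u)-70,int(v)-40;cv2.imwrite("pics/ov4.png",cv2.resize(im[y:y+130,x:x+130],(520,520)))
E
```

```text
[0.5349 0.29   0.1016] [179.9836   0.0267   9.2885]
308.34447556736677 97.23872628861642
cut row 111
35 35278 (200, 111, 130, 273) [ 0.799  -0.2818 -0.9625] 0.7506258326719202
45 23684 (200, 111, 130, 273) [ 0.6484 -0.1281 -0.6375] 0.7647823623015538
60 3577 (252, 111, 78, 73) [0.5436 0.2088 0.1679] 0.05682254457460424
```

View pics/ov4.png

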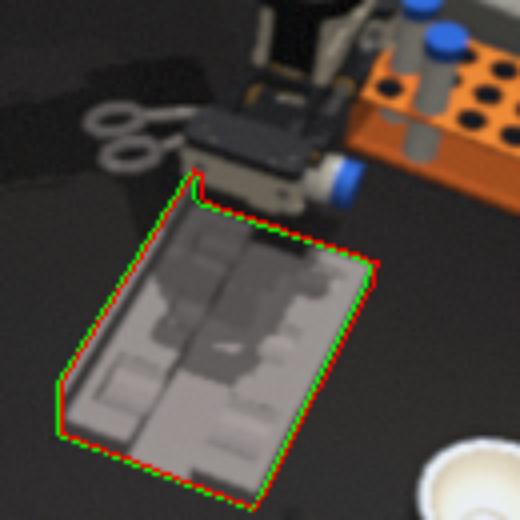

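The scene view shows both tray fits within a pixel of each other. The tool is already over the slim hollow, so I lower it.

Emit:
play_rows(commands=[[[0, 0, 0, 0, -0.08, 3, 2.5], [0, 0, 0, 0, -0.08, 5, 2.5], [0, 0, 0, 0, -0.08, 6.5, 2.5], [0, 0, 0, 0, -0.08, 7.4, 2.5], [0, 0, 0, 0, -0.08, 7.9, 2.5], [0, 0, 0, 0, -0.08, 8.2, 2.5], [0, 0, 0, 0, -0.08, 8.3, 2.5], [0, 0, 0, 0, -0.08, 8.3, 2.5]]])

```text
clock: 7.45
tool_pos: [0.5352, 0.292, 0.0191]
orientation: [-180.0, -0.0, 9.3]
force: [-0.3, -0.0, -0.1]
opening: 0.0314
gripper_force: 30.0
```

Emit:
play_rows(commands=[[[0, 0, 0, 0, 0, 0.1, 2.5], [0, 0, 0, 0, 0, 0.2, 2.5], [0, 0, 0, 0, 0, 0.3, 2.5], [0, 0, 0, 0, 0, 0.4, 2.5], [0, 0, 0, 0, 0, 0.4, 2.5], [0, 0, 0, 0, 0, 0.4, 2.5]]])

```text
clock: 7.95
tool_pos: [0.5353, 0.2915, 0.0159]
orientation: [180.0, -0.1, 9.4]
force: [0.1, -3.6, 8.7]
opening: 0.0313
gripper_force: 30.0
```

Emit:
play_rows(commands=[[[0, 0, 0, 0, 0.1, 0, 2.5], [0, 0, 0, 0, 0.2, 0.0, 2.5], [0, 0, 0, 0, 0.2, 0.05, 2.5], [0, 0, 0, 0, 0.2, 0.1, 2.5], [0, 0, 0, 0, 0.2, 0.1, 2.5]]])

```text
clock: 8.37
tool_pos: [0.5352, 0.2899, 0.0145]
orientation: [180.0, -0.0, 9.4]
force: [-3.3, -1.9, 9.0]
opening: 0.0314
gripper_force: 30.0
```

Emit:
play_rows(commands=[[[0, 0, 0, -0.05, 0.05, 0, 2.8], [0, 0, 0, -0.05, 0.05, -0.05, 3.2], [0, 0, 0, -0.05, 0.05, -0.1, 3.6], [0, 0, 0, -0.05, 0.05, -0.1, 4.2], [0, 0, 0, -0.05, 0.05, -0.1, 4.8], [0, 0, 0, -0.05, 0.05, -0.1, 5.0], [0, 0, 0, -0.05, 0.05, -1.0, 5.0], [0, 0, 0, -0.05, 0.05, -3.0, 5.0]]])

```text
clock: 9.03
tool_pos: [0.5332, 0.288, 0.0417]
orientation: [179.8, 0.2, 9.3]
force: [-0.1, 0.0, 0.0]
opening: 0.0499
gripper_force: 0.0
```

Emit:
play_rows(commands=[[[0, 0, 0, 0, 0, -4, 5.0], [0, 0, 0, 0, 0, -8, 5.0], [0, 0, 0, 0, 0, -10, 5.0], [0, 0, 0.2, 0, 4, -11, 6.5], [0, 0, 0.3, 0, 8, -11, 6.5], [0, 0, 0.4, 0, 12, -11, 6.5], [0, 0, 0.48, 0, 16, -11, 6.5], [0, 0, 0.48, 0, 20, -11, 6.5]]])

```text
clock: 9.7
tool_pos: [0.5671, 0.0903, 0.1546]
orientation: [-180.0, -0.0, -18.5]
force: [0.4, -0.1, 0.1]
opening: 0.0648
gripper_force: 0.0
```

```bash
python3 - <<'E'
from h import *
np.set_printoptions(precision=4,suppress=True)
S=ctrl.snapshot("scene");D=ctrl.snapshot("side");o=ctrl.get_obs()
print(o["tool_pos"],o["orientation"],o["clock"],o["opening"])
c,cd=cam(S),cam(D);m=mask(D,[200,212,84,90],45);print("side",m.sum(),fit([(cd,m)],tray,[.546,.21,.16]))
for n,s,k in(("sc",S,c),("sd",D,cd)):
    for t in("tray","tube","medium_bottle","large_bottle"):print(n,t,[(np.round(d["bbox"]).tolist(),round(d["conf"],2)) for d in ctrl.find_in(s,t)[:1]])
out=[]
for s,k,(x,y,w) in((S,c,(225,70,120)),(D,cd,(180,190,120))):
    im=s["color"][:,:,::-1].copy()
    cv2.drawContours(im,cv2.findContours(tray(k,[.545,.2085,.163]),0,2)[0],-1,(0,255,0),1)
    out.append(cv2.resize(im[y:y+w,x:x+w],(400,400)))
cv2.imwrite("pics/ov5.png",np.hstack(out))
print(go(o,[.5773+.005*.949,-.1221-.005*.316,.10],-18.4))
E
```

```text
[0.5671 0.0873 0.1542] [179.9747   0.0053 -18.4243] 9.8 0.06496540999671689
side 4342 (array([0.5467, 0.2119, 0.1633]), np.float64(0.02966850136678266))
sc tray [([251.0, 121.0, 80.0, 62.0], 0.9)]
sc tube [([299.0, 114.0, 24.0, 18.0], 0.77)]
sc medium_bottle [([218.0, 213.0, 33.0, 42.0], 0.93)]
sc large_bottle [([171.0, 262.0, 29.0, 73.0], 0.78)]
sd tray [([208.0, 218.0, 72.0, 75.0], 0.95)]
sd tube [([217.0, 264.0, 50.0, 18.0], 0.58)]
sd medium_bottle [([242.0, 179.0, 35.0, 22.0], 0.57)]
sd large_bottle [([264.0, 150.0, 22.0, 25.0], 0.8)]
[ 0.     0.    -0.     8.088 19.539  5.433]
```

View pics/ov5.png

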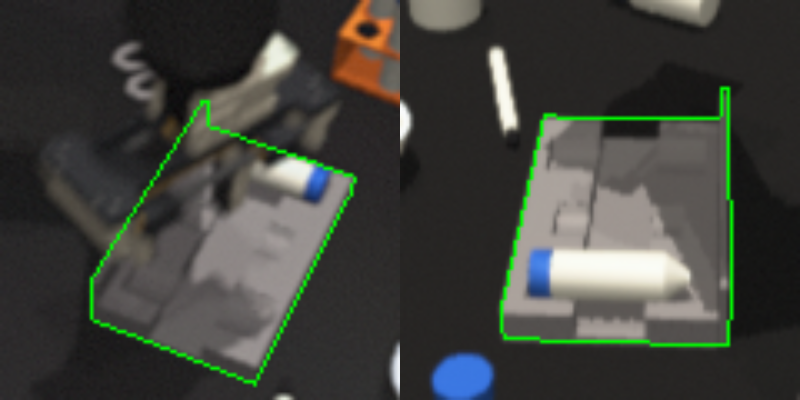

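The tube lies in the slim hollow with its cap (in the right-hand crop at (540,272)) toward +x. Now for the medium bottle.

Emit:
play_rows(commands=[[[0, 0, 0, 8.1, 19.5, 5.4, 6.6], [0, 0, 0, 8.1, 19.5, 5.4, 6.6], [0, 0, 0, 8.1, 19.5, 5.4, 6.6], [0, 0, 0, 8.1, 19.5, 5.4, 6.6], [0, 0, 0, 8.1, 19.5, 5.4, 6.6], [0, 0, 0, 8.1, 19.5, 5.4, 6.6], [0, 0, 0, 8.1, 19.5, 5.4, 6.6], [0, 0, 0, 8.1, 19.5, 5.4, 6.6]]])

```text
clock: 10.87
tool_pos: [0.5834, -0.1186, 0.0992]
orientation: [180.0, 0.0, -18.2]
force: [-0.2, 1.0, 0.6]
opening: 0.0658
gripper_force: 0.0
```

Emit:
play_rows(commands=[[[0, 0, 0, 0, 0, 3, 6.6], [0, 0, 0, 0, 0, 5.5, 6.6], [0, 0, 0, 0, 0, 7, 6.6], [0, 0, 0, 0, 0, 8, 6.6], [0, 0, 0, 0, 0, 8.6, 6.6], [0, 0, 0, 0, 0, 8.9, 6.6], [0, 0, 0, 0, 0, 8.9, 5.5], [0, 0, 0, 0, 0, 8.9, 4.8]]])

```text
clock: 11.53
tool_pos: [0.5841, -0.1182, 0.0114]
orientation: [-180.0, -0.1, -18.1]
force: [-0.3, -0.9, 0.3]
opening: 0.0578
gripper_force: 0.0
```

Emit:
play_rows(commands=[[[0, 0, 0, 0, 0, 0, 4.4], [0, 0, 0, 0, 0, 0, 3.8], [0, 0, 0, 0, 0, 0, 3.8], [0, 0, 0, 0, 0, 0, 3.8], [0, 0, 0, 0, 0, 0, 3.8]]])

```text
clock: 11.95
tool_pos: [0.584, -0.1186, 0.0114]
orientation: [-180.0, -0.1, -18.1]
force: [-0.5, 1.6, 7.2]
opening: 0.0432
gripper_force: 30.0
```

Emit:
play_rows(commands=[[[0, 0, 0, 0, 0, -0.8, 3.8], [0, 0, 0, 0, 0, -2.5, 3.8], [0, 0, 0, 0, 0, -5.5, 3.8], [0, 0, 0, 0, 0, -9, 3.8], [0, 0, 0, 0, 0, -12, 3.8], [0, 0, -0.1, -1.4, -3.1, -12, 3.8], [0, 0, -0.2, -2.8, -6.2, -12, 3.8], [0, 0, -0.3, -4.2, -9.3, -12, 3.8]]])

```text
clock: 12.62
tool_pos: [0.572, -0.0166, 0.1315]
orientation: [-180.0, -0.1, -0.8]
force: [0.9, 0.5, -1.8]
opening: 0.0432
gripper_force: 30.0
```

```bash
python3 - <<'E'
from h import *
o=ctrl.get_obs();print(o["tool_pos"],o["orientation"],o["opening"],o["gripper_force"])
print(go(o,[.5475,.2225,.10],9.3))
E
```

```text
[ 0.57197552 -0.0165684   0.13150277] [-1.79962845e+02 -5.12988542e-02 -8.08831256e-01] 0.04321658539066177 29.992084801197052
[-1.0000e-03 -1.0000e-03 -1.7600e-01 -2.7880e+00 -2.3868e+01  3.1630e+00]
```

Emit:
play_rows(commands=[[[0, 0, -0.05, -0.4, -3.2, 0, 3.8], [0, 0, -0.1, -0.8, -6.8, 0, 3.8], [0, 0, -0.15, -1.2, -10.4, 0, 3.8], [0, 0, -0.176, -1.6, -14, 0, 3.8], [0, 0, -0.176, -2.0, -17.6, 0, 3.8], [0, 0, -0.176, -2.5, -21, 1, 3.8], [0, 0, -0.176, -2.8, -23.2, 2, 3.8], [0, 0, -0.176, -2.8, -23.9, 3.1, 3.8]]])

```text
clock: 13.28
tool_pos: [0.5481, 0.2256, 0.0997]
orientation: [-180.0, -0.1, 9.3]
force: [0.5, -0.9, -1.4]
opening: 0.0431
gripper_force: 30.0
```

Emit:
play_rows(commands=[[[0, 0, 0, 0, 0, 1, 3.8], [0, 0, 0, 0, 0, 1, 3.8], [0, 0, 0, 0, 0, 1, 3.8]]])

```text
clock: 13.53
tool_pos: [0.5479, 0.221, 0.0889]
orientation: [179.9, 0.1, 9.1]
force: [0.6, -0.5, -1.4]
opening: 0.0435
gripper_force: 30.0
```

```bash
python3 - <<'E'
from h import *
np.set_printoptions(precision=4,suppress=True)
o=ctrl.get_obs();print(o["tool_pos"],o["orientation"],o["opening"],o["clock"],o["force"])
print(go(o,[.5475,.2225,.0264],9.3))
W=ctrl.snapshot("wrist");save("w6",W);c=cam(W,o);print(ctrl.find_in(W,"medium_bottle")[:1])
z=o["tool_pos"][2]+.0106;yaw=np.radians(o["orientation"][2]);a=np.array([np.cos(yaw),np.sin(yaw),0])
for off in(-.009,-.005,-.001):
    print(off,cv2.boundingRect(bottle(c,[*(o["tool_pos"]+a*off)[:2],yaw],z,MB)))
# blue cap extent
h=cv2.cvtColor(W["color"],cv2.COLOR_RGB2HSV);b=((abs(h[:,:,0].astype(int)-112)<13)&(h[:,:,1]>120)&(h[:,:,2]>80)).astype(np.uint8)
n,l,st,_=cv2.connectedComponentsWithStats(b);print(st[1:][st[1:,4]>150])
for off in(-.009,-.005,-.001): print(cv2.boundingRect(bottle(c,[*(o["tool_pos"]+a*off)[:2],yaw],z,MB[1:])))
E
```

```text
[0.5479 0.221  0.0889] [179.9321   0.1149   9.0845] 0.043456801968920565 13.5333 [ 0.564  -0.5177 -1.4497]
[ 0.001  0.002 -0.004 -0.004 -0.163  6.25 ]
[{'bbox': [216.5, 132.8, 79.9, 187.6], 'conf': 0.59}]
-0.009 (215, 142, 82, 207)
-0.005 (214, 135, 83, 208)
-0.001 (214, 128, 83, 209)
[[ 226  135   61   51 2830]
 [ 142  141   43   24  923]]
(224, 142, 63, 64)
(224, 135, 64, 63)
(224, 128, 64, 62)
```

Emit:
play_rows(commands=[[[0, 0, -0.004, 0, -0.1, 2.5, 3.8], [0, 0, -0.004, 0, -0.1, 4.2, 3.8], [0, 0, -0.004, 0, -0.1, 5.2, 3.8], [0, 0, -0.004, 0, -0.1, 5.6, 3.8], [0, 0, -0.004, 0, -0.1, 5.8, 3.8], [0, 0, -0.004, 0, -0.1, 6.0, 3.8], [0, 0, -0.004, 0, -0.1, 6.1, 3.8], [0, 0, -0.004, 0, -0.1, 6.1, 3.8]]])

```text
clock: 14.3
tool_pos: [0.5488, 0.2235, 0.0293]
orientation: [-180.0, -0.1, 9.4]
force: [-0.6, -0.9, -1.6]
opening: 0.0436
gripper_force: 30.0
```

Emit:
play_rows(commands=[[[0, 0, 0, -0.1, 0.05, 0.1, 3.8], [0, 0, 0, -0.1, 0.05, 0.2, 3.8], [0, 0, 0, -0.1, 0.05, 0.25, 3.8], [0, 0, 0, -0.1, 0.05, 0.25, 3.8], [0, 0, 0, -0.1, 0.05, 0.25, 3.8]]])

```text
clock: 14.72
tool_pos: [0.5482, 0.2232, 0.0278]
orientation: [-180.0, -0.1, 9.4]
force: [-2.8, -1.1, 9.2]
opening: 0.0433
gripper_force: 30.0
```

Emit:
play_rows(commands=[[[0, 0, 0, -0.05, 0.05, 0, 3.8], [0, 0, 0, -0.1, 0.1, 0, 3.8], [0, 0, 0, -0.1, 0.1, 0.05, 3.8], [0, 0, 0, -0.1, 0.1, 0.1, 3.8], [0, 0, 0, -0.1, 0.1, 0.1, 3.8]]])

```text
clock: 15.13
tool_pos: [0.5482, 0.223, 0.0277]
orientation: [-179.9, -0.2, 9.4]
force: [-3.4, 0.6, 13.5]
opening: 0.043
gripper_force: 30.0
```

Emit:
play_rows(commands=[[[0, 0, 0, 0, 0, -0.1, 3.8], [0, 0, 0, 0, 0, -0.1, 4.2], [0, 0, 0, 0, 0, -0.1, 4.6], [0, 0, 0, 0, 0, -0.1, 5.0], [0, 0, 0, 0, 0, -0.1, 5.4], [0, 0, 0, 0, 0, -0.1, 5.6], [0, 0, 0, 0, 0, -1, 5.6], [0, 0, 0, 0, 0, -3, 5.6]]])

```text
clock: 15.8
tool_pos: [0.5449, 0.2202, 0.0531]
orientation: [179.9, 0.3, 9.3]
force: [0.6, -0.3, -0.0]
opening: 0.0561
gripper_force: 0.0
```

Emit:
play_rows(commands=[[[0, 0, 0, 0, 0, -3, 5.6], [0, 0, 0, 0, 0, -6, 5.6], [0, 0, 0, 0, 0, -9, 5.6], [0, 0, 0.12, 0, 4, -10, 8.7], [0, 0, 0.24, 0, 8, -10, 8.7], [0, 0, 0.36, 0, 12, -10, 8.7], [0, 0, 0.48, 0, 16, -10, 8.7], [0, 0, 0.6, 0, 20, -10, 8.7]]])

```text
clock: 16.47
tool_pos: [0.5789, 0.0224, 0.156]
orientation: [-180.0, -0.0, -25.3]
force: [0.2, -0.1, -0.2]
opening: 0.0836
gripper_force: 0.0
```

```bash
cat > chk.py <<'E'
from h import *
import sys
np.set_printoptions(precision=4,suppress=True)
S=ctrl.snapshot("scene");D=ctrl.snapshot("side");o=ctrl.get_obs()
print(o["tool_pos"],o["orientation"],o["clock"],o["opening"],o["force"])
T=[.545,.2085,.163];A=R.from_euler('z',T[2]).as_matrix();out=[]
seats=[(-.066,.044,LB),(.014,.037,MB),(.082,.032,[(-.05,.052,.016)])]
for s,(x,y,w) in((S,(225,70,120)),(D,(180,190,120))):
    k=cam(s);im=s["color"][:,:,::-1].copy();im=cv2.resize(im[y:y+w,x:x+w],(480,480),interpolation=cv2.INTER_CUBIC)
    for hy,hz,sg in seats[int(sys.argv[1]):]:
        p=np.array([T[0],T[1],0])+A@[0,hy,0];m=bottle(k,[p[0],p[1],T[2]],hz,sg)[y:y+w,x:x+w]
        cv2.drawContours(im,cv2.findContours(cv2.resize(m,(480,480)),0,2)[0],-1,(0,255,0),1)
    out.append(im[:, :400] if 0 else cv2.resize(im,(400,400)))
cv2.imwrite("pics/"+sys.argv[2],np.hstack(out))
E
python3 chk.py 1 ov6.png; python3 - <<'E'
from h import *
o=ctrl.get_obs();a=np.array([.631,-.776])
print(go(o,[*(np.array([.582,-.307])+a*.004),.11],-50.9))
S=ctrl.snapshot("scene");c=cam(S);m=mask(S,[155,264,55,80],60);print(fit([(c,m)],lambda c,p:bottle(c,p,.03,LB),[.582,-.307,-.888]))
E
```

```text
[0.5789 0.0193 0.1555] [179.9516   0.013  -25.5757] 16.5667 0.08610522075749245 [-0.5033 -0.0603  0.0995]
[1.0000e-03 0.0000e+00 4.4200e-01 1.4730e+01 2.9468e+01 4.5720e+00]
(array([ 0.58184198, -0.30738105, -0.87918748]), np.float64(0.032563170092229754))
```

View pics/ov6.png

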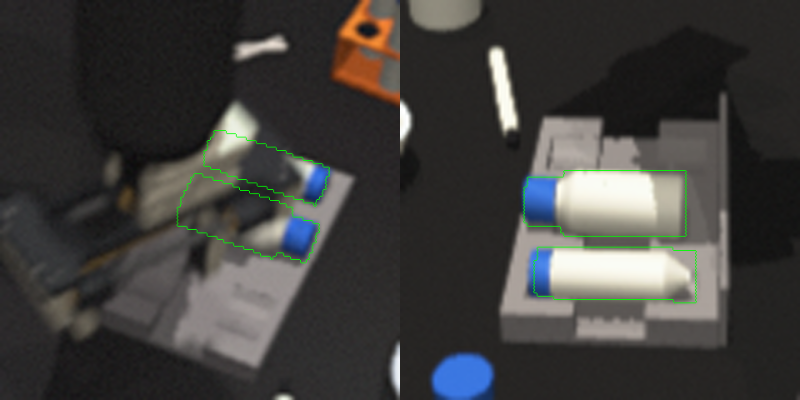

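The medium bottle and tube outlines match the seated predictions in the side view, with both caps toward +x. Next is the large bottle.

Emit:
play_rows(commands=[[[0, 0, 0.06, 2.0, 4.0, 0.5, 8.7], [0, 0, 0.12, 3.8, 7.6, 1, 8.7], [0, 0, 0.18, 5.6, 11.2, 1.5, 8.7], [0, 0, 0.24, 7.4, 14.8, 2, 8.7], [0, 0, 0.3, 9.2, 18.4, 2.5, 8.7], [0, 0, 0.36, 11.0, 22, 2.5, 8.7], [0, 0, 0.4, 12.8, 25.6, 2.5, 8.7], [0, 0, 0.44, 14.2, 28.4, 2.5, 8.7]]])

```text
clock: 17.28
tool_pos: [0.5876, -0.295, 0.1302]
orientation: [180.0, 0.0, -50.3]
force: [-0.1, 0.9, 1.0]
opening: 0.0871
gripper_force: 0.0
```

Emit:
play_rows(commands=[[[0, 0, 0, 0.2, 1.0, 0, 8.7], [0, 0, 0, 0.2, 1.0, 0, 8.7], [0, 0, 0, 0.2, 1.0, 0, 8.7]]])

```text
clock: 17.53
tool_pos: [0.581, -0.3008, 0.13]
orientation: [180.0, 0.0, -50.2]
force: [0.2, -0.1, 0.2]
opening: 0.087
gripper_force: 0.0
```

```bash
python3 - <<'E'
from h import *
np.set_printoptions(precision=4,suppress=True)
o=ctrl.get_obs();print(o["tool_pos"],o["orientation"],o["clock"])
W=ctrl.snapshot("wrist");c=cam(W,o);print([(d["bbox"],d["conf"]) for d in ctrl.find_in(W,"large_bottle")[:1]])
for p in([.582,-.307,-.885],[.584,-.305,-.885]): print(cv2.boundingRect(bottle(c,p,.03,LB)))
a=np.array([np.cos(.885),-np.sin(.885)])
print(go(o,[*(np.array([.582,-.3068])+a*.004),.012],-50.7))
E
```

```text
[ 0.581  -0.3008  0.13  ] [179.9927   0.0316 -50.214 ] 17.5333
[([226.2, 81.2, 68.6, 169.6], 0.8)]
(226, 87, 69, 167)
(222, 87, 69, 167)
[ 0.     0.001  0.008  0.935  0.311 11.8  ]
```

Emit:
play_rows(commands=[[[0, 0, 0.008, 1.0, 0.3, 3, 8.7], [0, 0, 0.008, 1.0, 0.3, 6, 8.7], [0, 0, 0.008, 1.0, 0.3, 8.5, 8.7], [0, 0, 0.008, 1.0, 0.3, 10.2, 8.7], [0, 0, 0.008, 1.0, 0.3, 11.2, 8.7], [0, 0, 0.008, 1.0, 0.3, 11.8, 8.7], [0, 0, 0.008, 1.0, 0.3, 11.8, 7.8], [0, 0, 0.008, 1.0, 0.3, 11.8, 7.0]]])

```text
clock: 18.3
tool_pos: [0.5862, -0.3104, 0.013]
orientation: [-180.0, -0.1, -50.6]
force: [-0.4, -0.4, 0.6]
opening: 0.0784
gripper_force: 0.0
```

Emit:
play_rows(commands=[[[0, 0, 0, 0, 0, 0, 6.4], [0, 0, 0, 0, 0, 0, 5.4], [0, 0, 0, 0, 0, 0, 5.4], [0, 0, 0, 0, 0, 0, 5.4], [0, 0, 0, 0, 0, 0, 5.4], [0, 0, 0, 0, 0, 0, 5.4]]])

```text
clock: 18.8
tool_pos: [0.5858, -0.311, 0.0132]
orientation: [-180.0, -0.1, -50.7]
force: [-1.3, 1.2, 6.1]
opening: 0.0592
gripper_force: 30.0
```

Emit:
play_rows(commands=[[[0, 0, 0, 0, 0, -0.8, 5.4], [0, 0, 0, 0, 0, -2.5, 5.4], [0, 0, 0, 0, 0, -5.5, 5.4], [0, 0, 0, 0, 0, -9, 5.4], [0, 0, 0, 0, 0, -12, 5.4], [0, 0, 0, 0, 0, -13, 5.4], [0, 0, 0, 0, 0, -13, 5.4], [0, 0, 0, 0, 0, -13, 5.4]]])

```text
clock: 19.47
tool_pos: [0.5847, -0.3104, 0.1416]
orientation: [-180.0, 0.0, -50.7]
force: [-0.7, 0.6, -4.1]
opening: 0.0592
gripper_force: 30.0
```

```bash
python3 - <<'E'
from h import *
np.set_printoptions(precision=4,suppress=True)
o=ctrl.get_obs();print(o["tool_pos"],o["orientation"],o["clock"],o["opening"],o["force"])
W=ctrl.snapshot("wrist");c=cam(W,o)
h=cv2.cvtColor(W["color"],cv2.COLOR_RGB2HSV);b=((abs(h[:,:,0].astype(int)-112)<13)&(h[:,:,1]>120)&(h[:,:,2]>80)).astype(np.uint8)
n,l,st,_=cv2.connectedComponentsWithStats(b);print(st[1:][st[1:,4]>150])
z=o["tool_pos"][2]+.018;yaw=np.radians(o["orientation"][2]);a=np.array([np.cos(yaw),np.sin(yaw),0])
for off in(-.008,-.004,0,.004): print(off,cv2.boundingRect(bottle(c,[*(o["tool_pos"]+a*off)[:2],yaw],z,LB[1:])))
print(go(o,[.5557,.1445,.15],9.35))
E
```

```text
[ 0.5847 -0.3104  0.1416] [-179.9688    0.0379  -50.7307] 19.4667 0.059181378217315665 [-0.7241  0.64   -4.1327]
[[ 214   99   85   63 3981]]
-0.008 (213, 108, 86, 75)
-0.004 (212, 101, 87, 73)
0 (212, 91, 88, 74)
0.004 (212, 80, 88, 76)
[ -0.001   0.     -1.049 -37.059 -26.547  -0.8  ]
```

Emit:
play_rows(commands=[[[0, 0, -0.06, -2, -1.45, 0, 5.4], [0, 0, -0.14, -5, -3.63, -0.5, 5.4], [0, 0, -0.23, -8, -5.8, -1, 5.4], [0, 0, -0.32, -11, -8, -1, 5.4], [0, 0, -0.41, -14, -10.2, -1, 5.4], [0, 0, -0.5, -17, -12.3, -1, 5.4], [0, 0, -0.59, -20, -14.5, -1, 5.4], [0, 0, -0.68, -23, -16.7, -1, 5.4]]])

```text
clock: 20.18
tool_pos: [0.5669, -0.0256, 0.1496]
orientation: [179.9, 0.2, -11.5]
force: [1.5, 0.5, -3.4]
opening: 0.0594
gripper_force: 30.0
```

```bash
python3 - <<'E'
from h import *
o=ctrl.get_obs();print(o["tool_pos"],o["orientation"])
print(go(o,[.5587,.1434,.15],9.35))
E
```

```text
[ 0.56690663 -0.02558772  0.14964908] [179.9150149    0.22340716 -11.50520191]
[ 1.0000e-03  4.0000e-03 -3.6400e-01 -4.1750e+00 -1.6395e+01 -4.3000e-02]
```

Emit:
play_rows(commands=[[[0, 0, -0.08, -0.8, -3.4, 0, 5.4], [0, 0, -0.16, -1.7, -6.8, 0, 5.4], [0, 0, -0.24, -2.5, -10, 0, 5.4], [0, 0, -0.32, -3.3, -13, 0, 5.4], [0, 0, -0.36, -4.0, -15.5, 0, 5.4], [0, 0, -0.36, -4.1, -16.3, 0, 5.4], [0, 0, -0.36, -4.1, -16.3, 0, 5.4], [0, 0, -0.36, -4.1, -16.3, 0, 5.4]]])

```text
clock: 20.85
tool_pos: [0.5607, 0.1407, 0.1501]
orientation: [179.9, 0.2, 8.9]
force: [0.2, 0.0, -2.7]
opening: 0.0594
gripper_force: 30.0
```

```bash
python3 - <<'E'
from h import *
o=ctrl.get_obs();print(o["tool_pos"],o["orientation"],o["force"])
print(go(o,[.5587,.1434,.0272],9.35))
E
```

```text
[0.56072977 0.14065849 0.15012614] [179.93324876   0.19560855   8.9038567 ] [ 0.19057287  0.01323568 -2.73536409]
[ 1.0000e-03  3.0000e-03 -8.0000e-03 -1.1600e-01 -3.1700e-01  1.2293e+01]
```

Emit:
play_rows(commands=[[[0, 0, -0.008, -0.12, -0.25, 3, 5.4], [0, 0, -0.008, -0.12, -0.25, 6, 5.4], [0, 0, -0.008, -0.12, -0.25, 8.5, 5.4], [0, 0, -0.008, -0.12, -0.25, 10.2, 5.4], [0, 0, -0.008, -0.12, -0.25, 11.2, 5.4], [0, 0, -0.008, -0.12, -0.25, 11.7, 5.4], [0, 0, -0.008, -0.12, -0.25, 11.9, 5.4], [0, 0, -0.008, -0.12, -0.25, 11.9, 5.4]]])

```text
clock: 21.52
tool_pos: [0.5604, 0.1426, 0.0334]
orientation: [180.0, 0.0, 9.3]
force: [-0.0, -0.4, -1.4]
opening: 0.0593
gripper_force: 30.0
```

Emit:
play_rows(commands=[[[0, 0, 0, -0.15, 0, 0.1, 5.4], [0, 0, 0, -0.15, 0, 0.2, 5.4], [0, 0, 0, -0.15, 0, 0.3, 5.4], [0, 0, 0, -0.15, 0, 0.4, 5.4], [0, 0, 0, -0.15, 0, 0.4, 5.4]]])

```text
clock: 21.93
tool_pos: [0.5601, 0.1438, 0.0299]
orientation: [-179.9, -0.2, 9.4]
force: [4.3, 1.5, -0.5]
opening: 0.0593
gripper_force: 30.0
```

Emit:
play_rows(commands=[[[0, 0, 0, 0.1, 0, -0.05, 5.4], [0, 0, 0, 0.25, 0, -0.05, 5.4], [0, 0, 0, 0.25, 0, 0, 5.4], [0, 0, 0, 0.25, 0, 0.1, 5.4], [0, 0, 0, 0.25, 0, 0.1, 5.4]]])

```text
clock: 22.35
tool_pos: [0.5603, 0.1429, 0.0276]
orientation: [180.0, 0.1, 9.3]
force: [-2.0, 0.6, 1.8]
opening: 0.0594
gripper_force: 30.0
```

Emit:
play_rows(commands=[[[0, 0, 0, 0, 0, 0.05, 5.4], [0, 0, 0, 0, 0, 0.1, 5.4], [0, 0, 0, 0, 0, 0.1, 5.4]]])

```text
clock: 22.6
tool_pos: [0.5606, 0.1429, 0.0272]
orientation: [180.0, 0.1, 9.3]
force: [-4.7, -0.5, 4.8]
opening: 0.0592
gripper_force: 30.0
```

Seated at the expected height. I release with a small opening and retreat.

Emit:
play_rows(commands=[[[0, 0, 0, 0, 0, -0.05, 5.6], [0, 0, 0, 0, 0, -0.05, 6.0], [0, 0, 0, 0, 0, -0.05, 6.3], [0, 0, 0, 0, 0, -0.05, 6.6], [0, 0, 0, 0, 0, -0.05, 6.8], [0, 0, 0, 0, 0, -0.05, 6.8], [0, 0, 0, 0, 0, -0.8, 6.8], [0, 0, 0, 0, 0, -2.5, 6.8]]])

```text
clock: 23.27
tool_pos: [0.5599, 0.1426, 0.0507]
orientation: [179.9, 0.2, 9.3]
force: [-0.4, -0.4, -0.5]
opening: 0.0677
gripper_force: 0.0
```

Emit:
play_rows(commands=[[[0, 0, 0, 0, 0, -3, 6.8], [0, 0, 0, 0, 0, -6.5, 6.8], [0, 0, 0, 0, 0, -10, 6.8], [0, 0, 0, 0, 0, -14, 6.8], [0, 0, 0, 0, 4, -15, 6.8], [0, 0, 0, 0, 8, -15, 6.8], [0, 0, 0, 0, 12, -15, 6.8], [0, 0, 0, 0, 16, -15, 6.8]]])

```text
clock: 23.93
tool_pos: [0.5873, -0.0158, 0.2036]
orientation: [-180.0, -0.1, 9.4]
force: [1.2, 0.3, -0.0]
opening: 0.068
gripper_force: 0.0
```

Emit:
play_rows(commands=[[[0, 0, 0, 0, 4, 0, 6.8], [0, 0, 0, 0, 8, 0, 6.8], [0, 0, 0, 0, 12, 0, 6.8], [0, 0, 0, 0, 12, 0, 6.8], [0, 0, 0, 0, 12, 0, 6.8], [0, 0, 0, 0, 12, 0, 6.8]]])

```text
clock: 24.43
tool_pos: [0.6065, -0.1332, 0.2023]
orientation: [-180.0, -0.0, 9.3]
force: [0.1, 0.2, 0.6]
opening: 0.0677
gripper_force: 0.0
```

```bash
python3 - <<'E'
from h import *
np.set_printoptions(precision=4,suppress=True)
S=ctrl.snapshot("scene");D=ctrl.snapshot("side");o=ctrl.get_obs();print(o["tool_pos"],o["clock"])
T=[.545,.208,.163];A=R.from_euler('z',T[2]).as_matrix();t0=np.array([T[0],T[1],0])
for s,n in((D,"side"),(S,"scene")):
    k=cam(s);h=cv2.cvtColor(s["color"],cv2.COLOR_RGB2HSV)
    b=((abs(h[:,:,0].astype(int)-112)<13)&(h[:,:,1]>120)&(h[:,:,2]>60)).astype(np.uint8)
    _,l,st,ce=cv2.connectedComponentsWithStats(b)
    for nm,hy,hz,sg,cs in(("large",-.066,.044,LB,(.056,.086,.02)),("medium",.014,.037,MB,(.042,.068,.016)),("tube",.082,.032,TU,(.036,.052,.016))):
        p=t0+A@[0,hy,0];cp=bottle(k,[p[0],p[1],T[2]],hz,[cs]);q=np.array(cv2.boundingRect(cp))
        i=1+np.argmin(np.linalg.norm(ce[1:]-(q[:2]+q[2:]/2),axis=1)-0*st[1:,4]+1e3*(st[1:,4]<15))
        print(n,nm,"pred cap",q,"seen",st[i,:4],"bbox",[(np.round(d["bbox"]).tolist(),round(d["conf"],2)) for d in ctrl.find_in(s,{"tube":"tube"}.get(nm,nm+"_bottle"))[:1]],"pred",cv2.boundingRect(bottle(k,[p[0],p[1],T[2]],hz,sg)))
E
```

```text
[ 0.6067 -0.132   0.2024] 24.5333
side large pred cap [214 220  15  17] seen [213 220  12  17] bbox [([216.0, 216.0, 59.0, 28.0], 0.84)] pred (214, 216, 59, 26)
side medium pred cap [217 243  14  15] seen [216 242  11  15] bbox [([217.0, 240.0, 50.0, 24.0], 0.62)] pred (217, 240, 49, 21)
side tube pred cap [220 263  10  16] seen [219 265   6  14] bbox [([178.0, 147.0, 25.0, 55.0], 0.52)] pred (220, 263, 40, 17)
scene large pred cap [300 153  17  19] seen [303 155  14  16] bbox [([267.0, 133.0, 50.0, 38.0], 0.95)] pred (260, 135, 57, 37)
scene medium pred cap [307 134  14  15] seen [310 135  10  12] bbox [([282.0, 121.0, 41.0, 24.0], 0.59)] pred (278, 122, 43, 27)
scene tube pred cap [313 118  11  14] seen [317 120   7  10] bbox [([288.0, 108.0, 34.0, 21.0], 0.63)] pred (292, 111, 32, 21)
```

```bash
python3 - <<'E'
from h import *
np.set_printoptions(precision=2,suppress=True)
def cen(m,box):
    x,y,w,h=box;s=m[y:y+h,x:x+w].astype(float);yy,xx=np.mgrid[y:y+h,x:x+w];return np.array([(s*xx).sum(),(s*yy).sum()])/s.sum()
T=[.545,.208,.163];A=R.from_euler('z',T[2]).as_matrix();t0=np.array([T[0],T[1],0])
items=(("large",-.066,.044,(.056,.086,.02)),("medium",.014,.037,(.042,.068,.016)),("tube",.082,.032,(.036,.052,.016)))
rows=[];rhs=[];snaps=[(ctrl.snapshot(n)) for n in("side","scene")]
for vi,s in enumerate(snaps):
    k=cam(s);im=s["color"].astype(float);bl=np.clip(im[:,:,2]-im[:,:,0]-25,0,60)
    for ii,(nm,hy,hz,cs) in enumerate(items):
        def pc(d):
            p=t0+A@(np.array([0,hy,0])+d*[1,1,0]);m=bottle(k,[p[0],p[1],T[2]],hz+d[2],[cs]);x,y,w,h=cv2.boundingRect(m);return cen(m,(x-1,y-1,w+2,h+2)),(x-4,y-4,w+8,h+8)
        # centre: cap side visible, use proj of cap midpoint (subpixel)
        mid=lambda d:proj(k,t0+A@np.array([(cs[0]+cs[1])/2+d[0],hy+d[1],hz+d[2]]))
        c0,box=pc(np.zeros(3));e=cen(bl,box)-c0
        J=np.array([(mid(v)-mid(np.zeros(3)))/.001 for v in np.eye(3)*.001]).T/1000
        print(("side","scene")[vi],nm,"err px",e)
        for r in(0,1):
            row=np.zeros(3*3+4);row[ii*3:ii*3+3]=J[r];row[9+vi*2+r]=1;rows.append(row);rhs.append(e[r])
Mx=np.array(rows);b=np.array(rhs)
# priors: item y offset ~0 (0.5mm), image bias sd 1.5px
for i in range(3):
    for j,sd in((0,3),(1,.7),(2,3)): r=np.zeros(13);r[i*3+j]=.4/sd;Mx=np.vstack([Mx,r]);b=np.r_[b,0]
for j in range(4): r=np.zeros(13);r[9+j]=.4/1.5;Mx=np.vstack([Mx,r]);b=np.r_[b,0]
x=np.linalg.lstsq(Mx,b,rcond=None)[0];print(x[:9].reshape(3,3),"mm  bias",x[9:])
o=ctrl.get_obs();p=t0+A@[0.0,.014,0];print("over medium body at tray x -.005",go(o,[*(t0+A@[-.0,.014,.09])],9.3),o["tool_pos"])
E
```

```text
side large err px [-2.37 -0.06]
side medium err px [-2.38 -1.13]
side tube err px [-3.26  0.5 ]
scene large err px [ 1.15 -0.29]
scene medium err px [ 1.   -1.04]
scene tube err px [1.3  0.32]
[[ 1.14  0.07 -0.1 ]
 [ 0.73 -0.01  2.66]
 [ 2.58  0.01 -1.72]] mm  bias [-1.97 -0.13  0.62 -0.44]
over medium body at tray x -.005 [  0.    -0.     0.    -0.53 -36.    11.21] [ 0.61 -0.13  0.2 ]
```

Vision suggests the medium bottle's cap end may be about 2–3 mm high, so I'll probe its top lightly with closed fingertips.

Emit:
play_rows(commands=[[[0, 0, 0, 0.3, -4, 0, 5], [0, 0, 0, 0.6, -8, 0, 3], [0, 0, 0, 0.9, -12, 0, 1], [0, 0, 0, 1.2, -16, 1, 0], [0, 0, 0, 1.5, -20, 2, 0], [0, 0, 0, 1.8, -24, 3, 0], [0, 0, 0, 2.1, -28, 4, 0], [0, 0, 0, 2.3, -32, 5, 0]]])

```text
clock: 25.6
tool_pos: [0.577, 0.1886, 0.1519]
orientation: [-180.0, -0.0, 9.4]
force: [1.3, -0.1, -0.0]
opening: 0.02
gripper_force: 0.0
```

Emit:
play_rows(commands=[[[0, 0, 0, 0.2, -3, 2, 0], [0, 0, 0, 0.2, -4, 5, 0], [0, 0, 0, 0.2, -4, 7, 0], [0, 0, 0, 0.2, -4, 7.6, 0], [0, 0, 0, 0.2, -4, 7.8, 0], [0, 0, 0, 0.2, -4, 7.8, 0], [0, 0, 0, 0.2, -4, 7.8, 0]]])

```text
clock: 26.18
tool_pos: [0.5739, 0.2263, 0.0755]
orientation: [-180.0, -0.1, 9.3]
force: [0.3, 0.9, 0.4]
opening: 0.0006
gripper_force: 0.0
```

```bash
python3 - <<'E'
from h import *
o=ctrl.get_obs();print(o["tool_pos"],o["orientation"],o["force"],o["opening"])
A=R.from_euler('z',.163).as_matrix();print(A.T@(o["tool_pos"]-[.545,.208,0]))
E
```

```text
[0.57389375 0.22631356 0.07550336] [-1.79963680e+02 -1.09196410e-01  9.32635335e+00] [0.31166852 0.94994276 0.44281747] 0.0006172730038428074
[0.03148267 0.01338196 0.07550336]
```

Emit:
play_rows(commands=[[[0, 0, 0, 0, 0, 0.6, 0], [0, 0, 0, 0, 0, 1.0, 0], [0, 0, 0, 0, 0, 1.2, 0], [0, 0, 0, 0, 0, 1.3, 0], [0, 0, 0, 0, 0, 1.4, 0], [0, 0, 0, 0, 0, 1.4, 0]]])

```text
clock: 26.68
tool_pos: [0.5731, 0.2263, 0.0613]
orientation: [180.0, -0.0, 9.4]
force: [-2.2, -0.5, 8.9]
opening: 0.0004
gripper_force: 4.3
```

Emit:
play_rows(commands=[[[0, 0, 0, 0, 0, 0.05, 0], [0, 0, 0, 0, 0, 0.1, 0], [0, 0, 0, 0, 0, 0.1, 0]]])

```text
clock: 26.93
tool_pos: [0.5732, 0.2264, 0.0611]
orientation: [-180.0, -0.1, 9.4]
force: [-6.1, -0.9, 15.1]
opening: 0.0005
gripper_force: 7.5
```

Emit:
play_rows(commands=[[[0, 0, 0, 0, 0, 0.05, 0], [0, 0, 0, 0, 0, 0.1, 0], [0, 0, 0, 0, 0, 0.1, 0]]])

```text
clock: 27.18
tool_pos: [0.5732, 0.2264, 0.061]
orientation: [180.0, -0.1, 9.4]
force: [-8.8, -1.4, 22.1]
opening: 0.0004
gripper_force: 10.9
```

Emit:
play_rows(commands=[[[0, 0, 0, 0, 0, -1.0, 0], [0, 0, 0, -3, 0, -1.2, 0], [0, 0, 0, -6, 0, -1.2, 0], [0, 0, 0, -6, 0, -1.0, 0], [0, 0, 0, -6, 0, -0.6, 0], [0, 0, 0, -6, 0, -0.3, 0], [0, 0, 0, -6, 0, -0.3, 0], [0, 0, 0, -6, 0, -0.3, 0]]])

```text
clock: 27.85
tool_pos: [0.5142, 0.2167, 0.0606]
orientation: [180.0, 0.0, 9.3]
force: [-0.0, 0.7, 0.2]
opening: 0.0002
gripper_force: 0.0
```

Emit:
play_rows(commands=[[[0, 0, 0, 0, 0, 0.05, 0], [0, 0, 0, 0, 0, 0.1, 0], [0, 0, 0, 0, 0, 0.1, 0]]])

```text
clock: 28.1
tool_pos: [0.514, 0.2166, 0.0599]
orientation: [180.0, 0.0, 9.3]
force: [0.0, -0.6, -0.9]
opening: 0.0006
gripper_force: 0.0
```

Emit:
play_rows(commands=[[[0, 0, 0, 0, 0, 0.05, 0], [0, 0, 0, 0, 0, 0.1, 0], [0, 0, 0, 0, 0, 0.1, 0]]])

```text
clock: 28.35
tool_pos: [0.5141, 0.2168, 0.0596]
orientation: [-180.0, -0.0, 9.4]
force: [-0.4, -0.8, 4.5]
opening: 0.0003
gripper_force: 2.1
```

Emit:
play_rows(commands=[[[0, 0, 0, 0, 0, 0.05, 0], [0, 0, 0, 0, 0, 0.1, 0], [0, 0, 0, 0, 0, 0.1, 0]]])

```text
clock: 28.6
tool_pos: [0.5141, 0.2168, 0.0594]
orientation: [-180.0, -0.1, 9.4]
force: [-3.9, -0.6, 11.7]
opening: -0.0
gripper_force: 5.8
```

The probe read the medium bottle's body as seated at the base end and about 2 mm high at the cap end. That fits the cap (32 mm diameter) resting on the tray's top face beyond the hollow, which the given dimensions make unavoidable. I retreat and do a last check.

Emit:
play_rows(commands=[[[0, 0, 0, 0, 0, -2, 0], [0, 0, 0, 0, 0, -6, 0], [0, 0, 0, 0, 0, -10, 0], [0, 0, 0, 0, 4, -14, 0], [0, 0, 0, 0, 8, -14, 0], [0, 0, 0, 0, 12, -14, 0], [0, 0, 0, 0, 16, -14, 0], [0, 0, 0, 0, 20, -14, 0]]])

```text
clock: 29.27
tool_pos: [0.5453, 0.0224, 0.1988]
orientation: [-180.0, -0.1, 9.4]
force: [1.0, 0.5, -0.4]
opening: 0.0005
gripper_force: 0.0
```

Emit:
play_rows(commands=[[[0, 0, 0, 0, 4, 0, 0], [0, 0, 0, 0, 8, 0, 0], [0, 0, 0, 0, 12, 0, 0], [0, 0, 0, 0, 12, 0, 0], [0, 0, 0, 0, 12, 0, 0], [0, 0, 0, 0, 12, 0, 0]]])

```text
clock: 29.77
tool_pos: [0.5646, -0.0947, 0.1978]
orientation: [-180.0, 0.0, 9.3]
force: [0.0, 1.2, 0.0]
opening: 0.0007
gripper_force: 0.0
```

```bash
python3 - <<'E'
from h import *
for n in("side","scene"):
    s=ctrl.snapshot(n)
    for t in("large_bottle","medium_bottle","tube","flask","beaker","jar","marker","wash_bottle","scissors","mortar"):
        print(n,t,[(np.round(d["bbox"]).tolist(),round(d["conf"],2)) for d in ctrl.find_in(s,t)[:1]])
o=ctrl.get_obs();print(o["tool_pos"],o["force"],o["clock"])
E
```

```text
side large_bottle [([214.0, 214.0, 61.0, 29.0], 0.72)]
side medium_bottle [([215.0, 240.0, 54.0, 23.0], 0.77)]
side tube [([217.0, 265.0, 48.0, 16.0], 0.86)]
side flask [([284.0, 154.0, 17.0, 29.0], 0.6)]
side beaker [([308.0, 145.0, 17.0, 30.0], 0.85)]
side jar [([304.0, 179.0, 24.0, 23.0], 0.87)]
side marker [([206.0, 203.0, 11.0, 32.0], 0.67)]
side wash_bottle [([181.0, 144.0, 22.0, 56.0], 0.68)]
side scissors [([266.0, 300.0, 74.0, 58.0], 0.94)]
side mortar [([146.0, 220.0, 34.0, 28.0], 0.94)]
scene large_bottle [([262.0, 134.0, 57.0, 37.0], 0.89)]
scene medium_bottle [([283.0, 118.0, 36.0, 30.0], 0.86)]
scene tube [([288.0, 108.0, 36.0, 22.0], 0.62)]
scene flask [([166.0, 231.0, 25.0, 35.0], 0.7)]
scene beaker [([103.0, 237.0, 38.0, 43.0], 0.97)]
scene jar [([162.0, 185.0, 31.0, 35.0], 0.72)]
scene marker [([288.0, 112.0, 36.0, 18.0], 0.62)]
scene wash_bottle [([300.0, 234.0, 34.0, 51.0], 0.69)]
scene scissors [([259.0, 81.0, 53.0, 20.0], 0.8)]
scene mortar [([342.0, 166.0, 41.0, 36.0], 0.73)]
[ 0.56487931 -0.09446893  0.19804525] [ 0.20026223  0.85613016 -0.59490587] 30.8667
```

```bash
python3 -c "
from plant import ctrl
print(ctrl.close_job())"
```

```text
the job is handed in; nothing more can be done
None
```

I handed the job in at about 31 s: the tube, medium bottle and large bottle are each in their own hollow with caps pointing away from the wall, and the large bottle and tube are fully seated as far as I could measure; but the medium bottle's cap end sits about 2 to 3 mm high, because by the given dimensions its cap rests on the tray top, so it may not count as fully down.

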